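# Free the jammed filter cassette

### The job

The orange filter cassette is jammed under the yellow lips of the cradle. Take the white plastic block and, with the block and not with the fingers, knock the cassette along the channel towards the long open end of the cradle until its foot is clear of the lips, then put the block back on the bench. Lift the cassette out and set it down upright in the green tray without dropping it.

Things in the scene. Friction and masses are not known exactly. Their poses are not given: they have to be found in the camera images.
- cradle: Fixed dark steel plate, 110 (x) x 10 mm thick, y -75 to +130 mm (long open end). Origin on the bench below the jammed foot; z up. Channel along y. Yellow lips y -20 to +12, tops 30 mm above bench, gap 22. A spring jaw under them squeezes the foot (8-15 N to slide; only towards +y). Clear of the lips after 25 mm travel; 40 leaves finger room at its middle. A block held low meets the lips after 45.
- cassette_center (a point): Centre (27.5 mm above underside) of the orange cassette: upright plate 14 (x) x 130 (y) x 55 mm high, 0.2 kg, two round windows; under its middle a foot 34 (x) x 24 (y) x 12 mm high. Starts on the cradle plate (underside 10 mm above bench), axes parallel to the cradle's, within 3 mm of its origin, ends sticking out beyond the lips. Grey and blue cassettes are bystanders.
- block_center (a point): Centre of the white plastic block standing on the bench, 30 (x) x 44 (y) x 70 mm high, 0.12 kg. Held across its 30 mm width near the top, with its 44 mm length along the blow, it can strike the cassette's end. The shorter dark metal block is a bystander.
- tray: Green open tray fixed on the bench, 110 (x) x 200 (y) mm, walls 4 mm thick and 18 mm high, floor 4 mm thick. Origin at the centre of its underside; z up. The cassette fits along its y axis.
Not all that is in view belongs to the job. Of the things shaped like the part that bears block_center, the white one is meant.

How it is judged:
By the outcome, as a careful person would: the job done as asked, in the order asked, and still so for the second after the job is handed in, with the robot touching nothing.
It also fails if it takes over 70 s, if anything falls off the work surface, if the arm or the gripper's body presses on something with over 40 N, if the wrist force passes 120 N, or if a joint passes its speed limit or range.

### The arm

A 7-joint arm with a two-finger parallel gripper is mounted at the origin on the work surface. World frame = base frame: x ahead of the robot, y to its left, z up, the work surface at z = 0. Lengths are in m, angles in rad, forces in N, time in s.
With the tool pointing down it reaches from about 0.4 to 0.875 m from the base axis. Payload 6.5 kg.
Tool frame: the origin (TCP) lies at the very end of the fingers, on their centre line; the grasp point (between the pads) lies 19 mm behind it; z points along the fingers, y is the direction in which the jaws open and shut (so a half turn about z gives the same grasp; the last joint's range is limited). The gripper opens to 85 mm and grips with 20 to 120 N. Pads are 22 mm wide; open, the fingers measure 114 mm over their backs; the gripper's body (76 mm by 85 mm) begins 54 mm behind the grasp point. The pads swing forward as they close: fully open they stand 13 mm farther back than shut.
Start: joints at [-1.298, 0.536, -0.004, 1.538, 0.003, 1.067, -0.071], TCP at [0.216, 0.613, 0.231] pointing down, gripper open.
Joint ranges: [-2.7, 2.7], [-0.37, 2.16], [-1.27, 1.26], [0.24, 2.4], [-1.31, 4.45], [0.19, 1.91], [-2.76, 2.76]. Speed limits (rad/s): [2.39, 2.39, 3.14, 3.14, 3.14, 3.14, 3.14].

### API

Orientations are given as [roll, pitch, yaw] about the fixed x, y, z axes, in that order (R = Rz(yaw) Ry(pitch) Rx(roll)).
In Python, from rig import r gives the robot as it stands.
- The arm moves only by the tool drive_tool, never from a script. Its arguments are lists of equal length, an entry for each row: "grip": the closure in counts, from 0 (fully open) to 255 (shut); "translation": the shift along the world's x, y, z in cm, a list of three; "turn": the turn about the world's z in rad. A call has 1 to 12 rows; each row shifts and turns the commanded pose from where the row before left it; what a row does not reach is not made up. A row lasts 1/8 s, in which the tool goes at most 62.5 mm and 10.7 degrees, less where a joint would pass 70% of its speed; a pose out of reach is approached as far as the arm can. A call is refused whole if a number of a shift passes 6.25 or a number of a turn 0.188, either way. A call with a gripper value outside its range is refused whole. The fingers move at their own pace and stop on an object; "force" is the grip in N (left out, the last holds). Time passes only in rows, so rows that do not move let the fingers close. It gives the time, the measured TCP pose, the force and the opening at its end, in the units of the state.
- r.read_state(): the state, without advancing time (a new reading comes with each control period).
- r.get_image(name): name is "scene" or "top" or "wrist"; returns a dict with "img" (400x640x3 uint8, red, green, blue), "intrinsics" (3x3 intrinsics, pixels), "rvec" (rotation vector, rad) and "tvec" (3), from world to camera coordinates, as OpenCV has them; the wrist camera has in their place "mount" (4x4, takes a point from camera to tool coordinates, whose origin is the TCP and whose axes are the flange's). Camera axes: x right, y down, z forward; pixel columns grow to the right and rows downward; lengths in m; the calibration is good to about 2 mm. The wrist camera is an equidistant fisheye: a pixel r from the principal point sees the ray r / f radians off the axis. A picture is of the moment at which its call begins: read the wrist's pose just before it. There is no depth.
- r.finish_job(): hands the job in, once; it reports no verdict.
The state is a dict: "time": time; "joints": joint angles; "joint_vel": joint speeds; "effort": joint torques, N m; "position": TCP position; "ee_rot": TCP orientation; "force": force on the tool from outside, world axes, zero at the start; "torque": the same for the moment, N m; "gripper_width": finger opening in m.
Only numpy, scipy, OpenCV 4.12 (cv2) and the standard library are available. Lean on these libraries where they do the work, as an engineer would, in place of code of your own. Each camera call takes 0.05 s, during which the arm holds its last target.

## Working session

There is one attempt and no reset: what is moved stays moved. The work goes in short steps, Python scripts to look and compute and a tool call to move; the robot and the scene stay as the last step left them, time stands still between calls to the robot, and variables do not carry over. Pictures are saved under pics/ and viewed, and the job is handed in when it is done.

Besides the shell and the picture viewer there is one more tool, called after "Emit:" by a JSON object that holds its "name" and its "arguments", one argument or row to a line. drive_tool: Moves the arm, as the interface text tells. Its arguments: {"type":"object","properties":{"grip":{"type":"array","items":{"type":"number"}},"translation":{"type":"array","items":{"type":"array","items":{"type":"number"}}},"turn":{"type":"array","items":{"type":"number"}},"force":{"type":"number"}},"required":["grip","translation","turn"]}

```bash
ls; mkdir -p pics; python3 - <<'E'
from rig import r
import cv2,pickle
s=r.read_state();print(s)
for n in ["scene","top","wrist"]:
    d=r.get_image(n);cv2.imwrite(f"pics/{n}0.png",d["img"][:,:,::-1]);pickle.dump(d,open(f"{n}0.pkl","wb"))
    print({k:v for k,v in d.items() if k!="img"})
E
```

```text
pics
{'time': 0.0, 'joints': array([-1.29820367,  0.53718045, -0.00443903,  1.5388536 ,  0.00259514,
        1.06728749, -0.07119691]), 'joint_vel': array([ 9.12423182e-04,  6.86466896e-04,  9.17268923e-05, -2.41210564e-03,
       -7.41449380e-04, -4.76961771e-04, -1.05148462e-03]), 'effort': array([-3.67553002e-04, -5.83400702e+01,  1.04820773e+00, -2.59092414e+01,
        1.22793973e-02,  9.46431421e-03,  2.29490325e-05]), 'position': array([0.21583548, 0.61246142, 0.23041144]), 'ee_rot': array([-3.13987385e+00,  1.21974092e-04,  2.80287309e+00]), 'force': array([0.07351429, 0.14955741, 0.55964393]), 'torque': array([ 0.0394949 , -0.02180099,  0.02452214]), 'gripper_width': 0.0854079338589506}
{'intrinsics': array([[501.41008931,   0.        , 325.46984699],
       [  0.        , 501.41008931, 192.38920514],
       [  0.        ,   0.        ,   1.        ]]), 'rvec': array([ 0.83090873,  2.47457185, -1.16282279]), 'tvec': array([ 0.36854368, -0.1679045 ,  1.51326796])}
{'intrinsics': array([[378.19472499,   0.        , 324.47139397],
       [  0.        , 378.19472499, 196.60479498],
       [  0.        ,   0.        ,   1.        ]]), 'rvec': array([ 2.16636881, -2.11774538,  0.16837774]), 'tvec': array([0.01707449, 0.52393388, 0.8917377 ])}
{'intrinsics': array([[309.70691629,   0.        , 315.34659118],
       [  0.        , 309.70691629, 205.84980458],
       [  0.        ,   0.        ,   1.        ]]), 'mount': array([[ 2.31524993e-04, -9.52040727e-01, -3.05971241e-01,
         7.75609951e-02],
       [ 9.99999914e-01,  1.14871889e-04,  3.99260586e-04,
        -1.84270246e-04],
       [-3.44964844e-04, -3.05971307e-01,  9.52040672e-01,
        -1.42596364e-01],
       [ 0.00000000e+00,  0.00000000e+00,  0.00000000e+00,
         1.00000000e+00]])}
```

View pics/scene0.png

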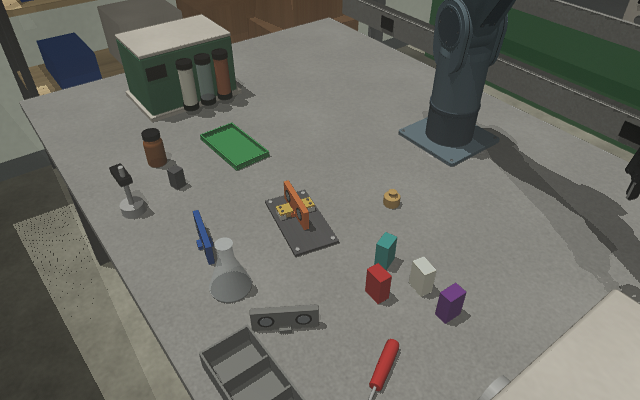

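View pics/top0.png

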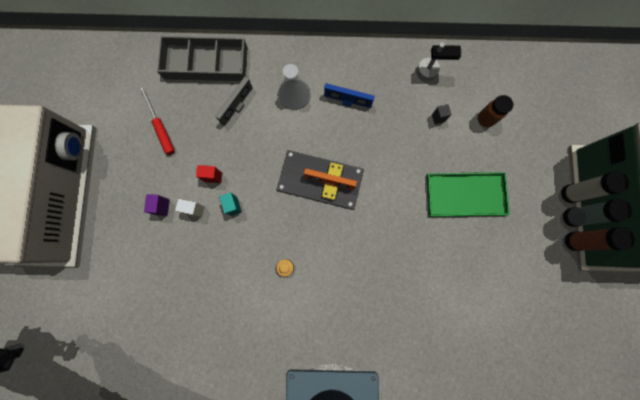

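View pics/wrist0.png

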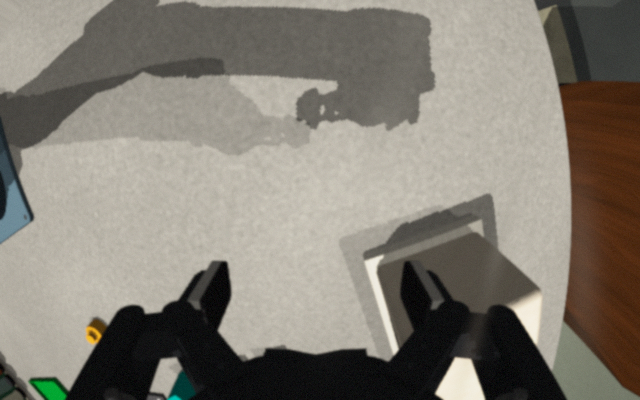

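The white block stands at top (187,207), between purple and teal. The cradle is at (320,180) with its long open end to the left, and the tray is at (467,195). Next I'll measure these.

```bash
cat > h.py <<'E'
import numpy as np,cv2,pickle
from scipy.spatial.transform import Rotation as R
def load(n): return pickle.load(open(n+".pkl","rb"))
def ray(d,uv):
    M=R.from_rotvec(d["rvec"]).as_matrix();c=-M.T@d["tvec"]
    K=d["intrinsics"];v=M.T@np.linalg.solve(K,[uv[0],uv[1],1]);return c,v
def px2w(d,uv,z):
    c,v=ray(d,uv);return c+v*(z-c[2])/v[2]
def w2px(d,p):
    return cv2.projectPoints(np.array(p,float).reshape(-1,1,3),d["rvec"],d["tvec"],d["intrinsics"],None)[0].reshape(-1,2)
def box(cx,cy,yaw,lo,hi):
    c,s=np.cos(yaw),np.sin(yaw)
    return np.array([[cx+c*x-s*y,cy+s*x+c*y,z] for x in (lo[0],hi[0]) for y in (lo[1],hi[1]) for z in (lo[2],hi[2])])
E
python3 - <<'E'
from h import *
t=load("top0");s=load("scene0")
for n,d in(("top",t),("scene",s)): print(n,ray(d,(320,200))[0])
for n,d,uv,z in [("white",t,(187,207),.06),("purple",t,(155,205),.05),("teal",t,(229,203),.05),("red",t,(208,173),.05),("lips",t,(333,181),.03),("tray",t,(467,195),.018),("pl",t,(290,155),.01),("pl",t,(362,160),.01),("pl",t,(278,195),.01),("pl",t,(355,208),.01)]:
    print(n,px2w(d,uv,z).round(4))
def crop(n,d,x0,y0,w,h,k):
    cv2.imwrite(n,cv2.resize(d["img"][y0:y0+h,x0:x0+w,::-1],None,fx=k,fy=k,interpolation=cv2.INTER_CUBIC))
crop("pics/a.png",t,265,140,110,80,7)
crop("pics/b.png",t,140,155,110,75,7)
crop("pics/c.png",s,350,220,130,110,5)
crop("pics/d.png",s,255,170,95,90,6)
crop("pics/e.png",t,415,165,105,60,7)
E
```

```text
top [0.38000856 0.02962288 0.96161861]
scene [1.07448365 0.7835386  0.82797853]
white [0.4876 0.3581 0.06  ]
purple [0.4919 0.4396 0.05  ]
teal [0.5009 0.2606 0.05  ]
red [0.5741 0.3167 0.05  ]
lips [0.5652 0.0084 0.03  ]
tray [ 0.5393 -0.3316  0.018 ]
pl [0.6351 0.1206 0.01  ]
pl [ 0.6262 -0.066   0.01  ]
pl [0.5296 0.1474 0.01  ]
pl [ 0.5007 -0.0491  0.01  ]
```

View pics/a.png

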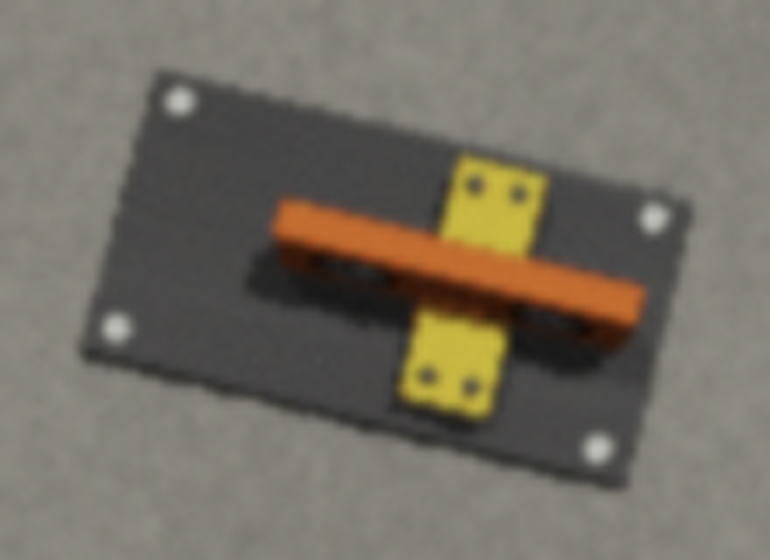

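View pics/b.png

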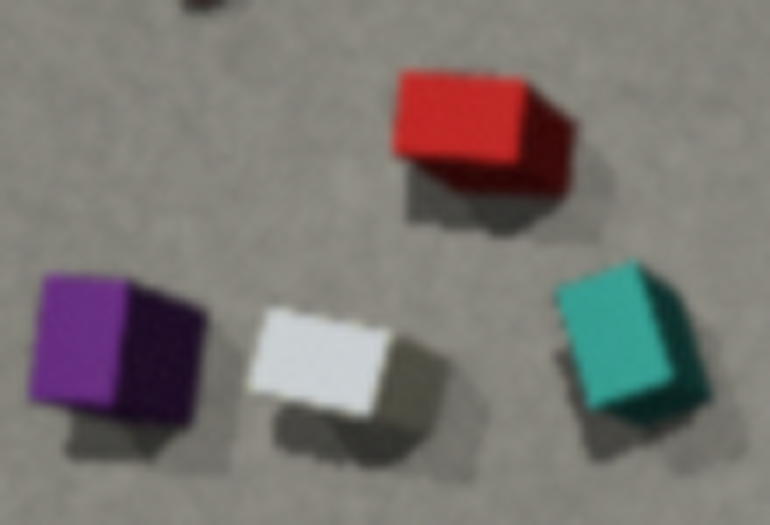

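View pics/c.png

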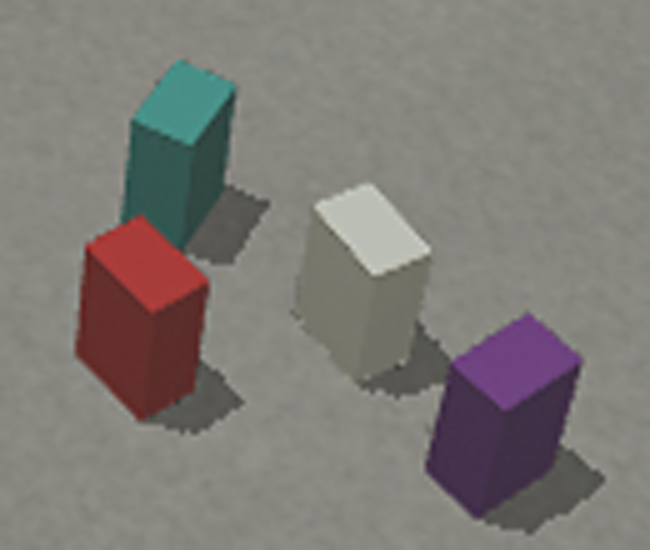

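View pics/d.png

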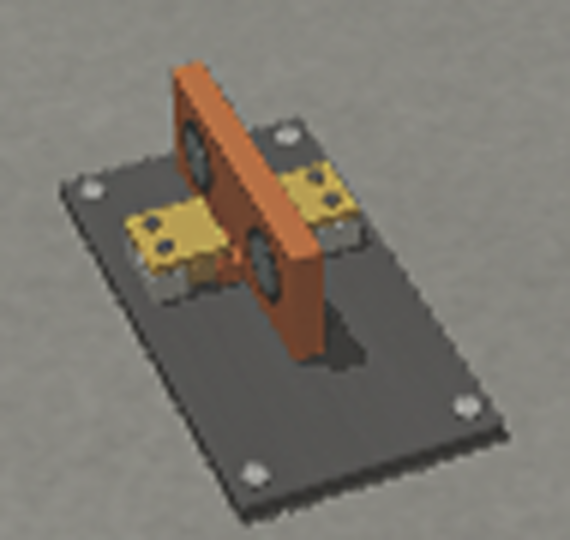

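View pics/e.png

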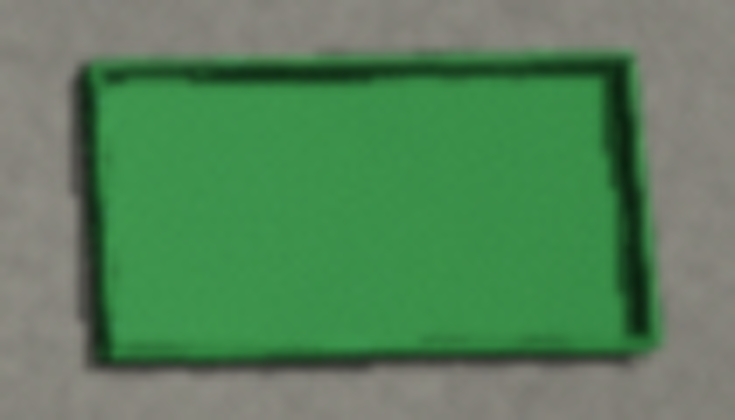

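```bash
cat > fit.py <<'E'
from h import *
from scipy.optimize import least_squares
t=load("top0");s=load("scene0")
def P(l,x0,y0,k): return (np.array(l,float)+.5)/k-.5+[x0,y0]
def fit(loc,obs,g):
    loc=np.array(loc,float)
    def f(p):
        M=R.from_euler('z',p[2]).as_matrix();o=[]
        for d,uv,idx in obs: o.append(w2px(d,loc[idx]@M.T+[p[0],p[1],0])-uv)
        return np.concatenate(o).ravel()
    q=least_squares(f,g,loss='soft_l1');print(q.x.round(4),"deg",np.degrees(q.x[2]).round(2),"res",f(q.x).reshape(-1,2).round(1).tolist());return q.x
def rect(a,b,y0,y1,z): return [[b,y1,z],[b,y0,z],[a,y0,z],[a,y1,z]]
i=[0,1,2,3]
A=(P([(158,72),(692,203),(628,488),(82,352)],265,140,7));B=P([(245,507),(62,187),(298,120),(507,430)],255,170,6)
for o in ([(t,A,i)],[(s,B,i)],[(t,A,i),(s,B,i)]): fit(rect(-.055,.055,-.075,.130,.01),o,[.56,.01,-.2])
print("cassette")
A=P([(287,198),(645,288),(636,325),(275,235)],265,140,7);B=P([(290,262),(175,72),(203,62),(322,255)],255,170,6)
for o in ([(t,A,i)],[(s,B,i)],[(t,A,i),(s,B,i)]): fit(rect(-.007,.007,-.065,.065,.065),o,[.56,.01,-.2])
print("white")
A=P([(265,307),(392,328),(370,417),(248,390)],140,155,7);B=P([(375,276),(314,207),(370,183),(431,250)],350,220,5)
for o in ([(t,A,i)],[(s,B,i)],[(t,A,i),(s,B,i)]): fit(rect(-.015,.015,-.022,.022,.07),o,[.48,.35,-.2])
print("tray")
A=P([(88,60),(632,55),(658,348),(103,360)],415,165,7)
fit(rect(-.055,.055,-.1,.1,.018),[(t,A,i)],[.54,-.33,0])
E
python3 fit.py
```

```text
[ 0.5671  0.0141 -0.2215] deg -12.69 res [[-0.1, -0.2], [0.5, -0.2], [-0.1, 0.2], [-0.3, 0.3]]
[ 0.5692  0.0186 -0.2212] deg -12.67 res [[-0.3, 1.0], [-0.5, -0.2], [0.5, -0.2], [0.4, -0.5]]
[ 0.5675  0.0154 -0.2207] deg -12.65 res [[-0.6, -0.4], [-0.0, -0.4], [-0.6, -0.0], [-0.8, 0.2], [-0.5, -0.2], [-0.6, -1.1], [0.3, -1.1], [0.1, -1.6]]
cassette
[ 0.5681  0.0159 -0.2272] deg -13.02 res [[-0.5, -0.2], [0.4, -0.0], [0.3, 0.2], [-0.3, -0.0]]
[ 0.5702  0.0205 -0.2411] deg -13.81 res [[-0.1, 0.5], [-0.4, -0.4], [0.3, -0.1], [0.3, 0.0]]
[ 0.5685  0.0173 -0.2339] deg -13.4 res [[-1.0, -0.5], [-0.2, -0.0], [-0.3, 0.2], [-0.8, -0.3], [-0.1, -0.6], [-0.8, -1.3], [-0.1, -1.0], [0.2, -1.1]]
white
[ 0.4885  0.3591 -0.1606] deg -9.2 res [[0.2, -0.2], [0.0, 0.1], [0.2, -0.2], [-0.5, 0.3]]
[ 0.4894  0.3609 -0.1685] deg -9.65 res [[-0.0, 0.4], [-0.7, -0.4], [-0.0, -0.5], [0.9, 0.4]]
[ 0.4888  0.36   -0.166 ] deg -9.51 res [[-0.1, -0.4], [-0.3, 0.1], [-0.2, -0.3], [-0.8, 0.1], [-0.2, -0.0], [-0.9, -0.8], [-0.2, -0.9], [0.7, -0.1]]
tray
[ 0.5425 -0.3329  0.0372] deg 2.13 res [[-0.3, -0.1], [0.1, -0.4], [0.2, 0.5], [0.0, -0.0]]
```

Emit:
{"name": "drive_tool", "arguments": {
  "grip": [90,90,90,90,90,90,90,90,90,90,90,90],
  "translation": [
    [2.73,-2.52,-0.8],
    [2.73,-2.52,-0.8],
    [2.73,-2.52,-0.8],
    [2.73,-2.52,-0.8],
    [2.73,-2.52,-0.8],
    [2.73,-2.52,-0.8],
    [2.73,-2.52,-0.8],
    [2.73,-2.52,-0.8],
    [2.73,-2.52,-0.8],
    [2.73,-2.52,-0.8],
    [0,0,0],
    [0,0,0]
  ],
  "turn": [-0.14,-0.14,-0.14,-0.14,-0.14,-0.14,-0.14,-0.14,-0.14,-0.136,0,0],
  "force": 80
}}

```text
time: 1.65
position: [0.4884, 0.3617, 0.1511]
ee_rot: [-3.141, -0.0, 1.408]
force: [-0.0, -0.1, -0.4]
gripper_width: 0.0553
```

```bash
cat >> h.py <<'E'
def snap(tag,names=("wrist",)):
    from rig import r
    st=r.read_state()
    for n in names:
        d=r.get_image(n);d["st"]=st;cv2.imwrite(f"pics/{n}{tag}.png",d["img"][:,:,::-1]);pickle.dump(d,open(f"{n}{tag}.pkl","wb"))
    print("t",round(st["time"],2),"pos",st["position"].round(4),"rot",st["ee_rot"].round(4),"F",st["force"].round(1),"w",st["gripper_width"].round(4),"j",st["joints"].round(2))
def wproj(d,pts):
    st=d["st"];M=R.from_euler('xyz',st["ee_rot"]).as_matrix();m=d["mount"]
    p=(np.array(pts,float).reshape(-1,3)-st["position"])@M
    c=(p-m[:3,3])@m[:3,:3]
    th=np.arctan2(np.hypot(c[:,0],c[:,1]),c[:,2]);ph=np.arctan2(c[:,1],c[:,0]);K=d["intrinsics"]
    return np.c_[K[0,2]+K[0,0]*th*np.cos(ph),K[1,2]+K[1,1]*th*np.sin(ph)]
E
python3 - <<'E'
from h import *
snap("1")
d=load("wrist1");im=d["img"][:,:,::-1].copy()
for p in wproj(d,box(.4888,.36,-.165,(-.015,-.022,0),(.015,.022,.07))): cv2.circle(im,tuple(int(round(v)) for v in p),2,(0,0,255),-1)
cv2.imwrite("pics/w1o.png",im)
E
```

```text
Traceback (most recent call last):
  File "h.py", line 19, in snap
    print("t",round(st["time"],2),"pos",st["position"].round(4),"rot",st["ee_rot"].round(4),"F",st["force"].round(1),"w",st["gripper_width"].round(4),"j",st["joints"].round(2))
                                                                                                                         ^^^^^^^^^^^^^^^^^^^^^^^^^
AttributeError: 'float' object has no attribute 'round'
```

```bash
sed -i 's/st\["gripper_width"\].round(4)/round(st["gripper_width"],4)/' h.py
python3 - <<'E'
from h import *
d=load("wrist1");im=d["img"][:,:,::-1].copy()
print(d["st"]["joints"].round(2))
for p in wproj(d,box(.4888,.36,-.165,(-.015,-.022,0),(.015,.022,.07))): cv2.circle(im,tuple(int(round(v)) for v in p),2,(0,0,255),-1)
cv2.imwrite("pics/w1o.png",im)
E
```

```text
[-0.97  0.58  0.35  1.74 -0.25  0.87 -0.66]
```

View pics/w1o.png

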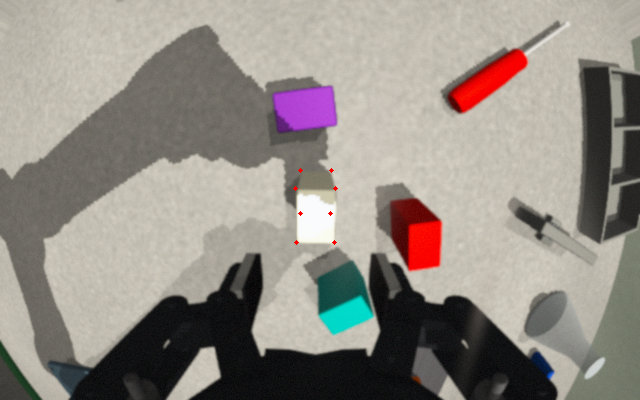

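Wrist overlay: the projected block corners fall on the white block (297–335, 190–243), which sits between the fingers. I'll go down and grip it.

Emit:
{"name": "drive_tool", "arguments": {
  "grip": [90,90,90,90,90,90,90,180,180,180,180,180],
  "translation": [
    [0,-0.15,-2],
    [0,0,-2],
    [0,0,-2],
    [0,0,-2],
    [0,0,-2],
    [0,0,-2.2],
    [0,0,0],
    [0,0,0],
    [0,0,0],
    [0,0,0],
    [0,0,0],
    [0,0,0]
  ],
  "turn": [0,0,0,0,0,0,0,0,0,0,0,0],
  "force": 80
}}

```text
time: 3.2
position: [0.4896, 0.36, 0.0301]
ee_rot: [3.141, -0.001, 1.407]
force: [0.0, 0.0, 5.7]
gripper_width: 0.029
```

Emit:
{"name": "drive_tool", "arguments": {
  "grip": [255,255,255,255,255,255,255,255,255,255,255,255],
  "translation": [
    [0,0,3],
    [0,0,4.5],
    [0,0,4.5],
    [0.7,-5.5,0],
    [0.7,-5.6,0],
    [0.7,-5.6,0],
    [0.7,-5.6,0],
    [0.7,-5.6,0],
    [0.7,-5.6,0],
    [0.7,-5.6,0],
    [0.67,-5.5,0],
    [0,0,0]
  ],
  "turn": [0,0,0,-0.007,-0.007,-0.007,-0.007,-0.007,-0.007,-0.007,-0.007,0]
}}

```text
time: 4.7
position: [0.5441, -0.0926, 0.1495]
ee_rot: [3.141, 0.003, 1.342]
force: [0.1, 1.4, -1.0]
gripper_width: 0.0292
```

```bash
cat > ov.py <<'E'
from h import *
import sys
from rig import r
tag=sys.argv[1]
snap(tag,("wrist","top","scene"))
E
python3 ov.py 2; python3 - <<'E'
from h import *
for n,(x,y,w,h,k) in {"top":(265,120,160,120,5),"scene":(235,130,140,130,5)}.items():
    d=load(n+"2");cv2.imwrite(f"pics/{n}2c.png",cv2.resize(d["img"][y:y+h,x:x+w,::-1],None,fx=k,fy=k,interpolation=2))
E
```

```text
t 4.7 pos [ 0.5441 -0.0926  0.1495] rot [3.1406e+00 3.0000e-03 1.3422e+00] F [ 0.1  1.4 -1. ] w 0.0292 j [-0.24  0.51  0.43  1.89 -0.28  0.8   0.1 ]
```

View pics/top2.png

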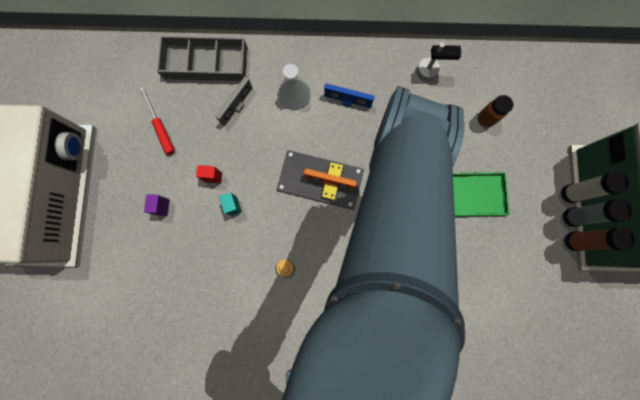

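View pics/scene2c.png

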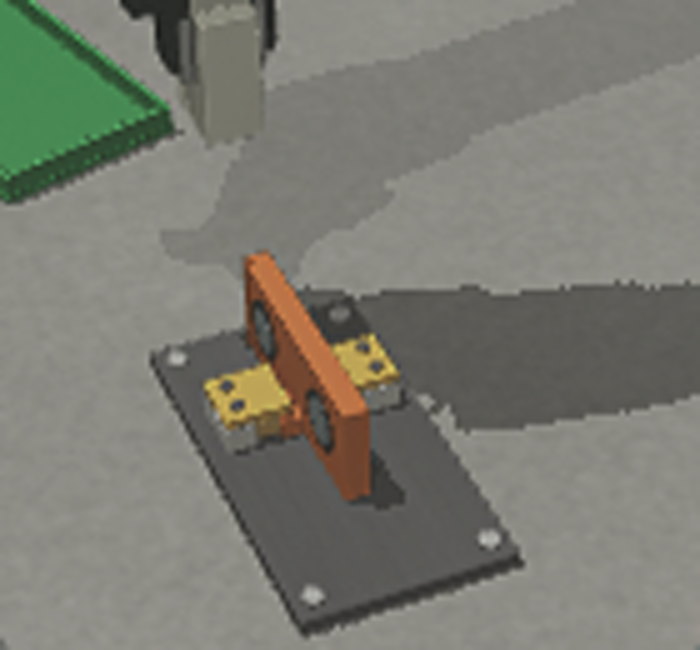

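View pics/wrist2.png

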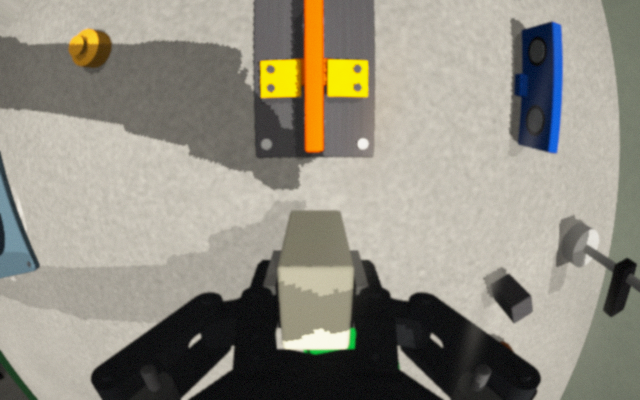

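Emit:
{"name": "drive_tool", "arguments": {
  "grip": [255,255,255,255,255,255,255,255,255],
  "translation": [
    [0,0,-2.5],
    [0,0,-2.5],
    [0,0,-2.5],
    [0,0,-1.5],
    [0,0,-1.4],
    [0.22,0.98,0],
    [0.11,0.49,0],
    [0,0,0],
    [0,0,0]
  ],
  "turn": [0,0,0,0,0,0,0,0,0],
  "force": 100
}}

```text
time: 5.98
position: [0.5483, -0.0719, 0.0458]
ee_rot: [3.141, 0.0, 1.351]
force: [-0.6, 0.4, -1.7]
gripper_width: 0.0292
```

```bash
python3 ov.py 3; python3 - <<'E'
from h import *
for n,(x,y,w,h,k) in {"scene":(235,130,140,130,5)}.items():
    d=load(n+"3");cv2.imwrite(f"pics/{n}3c.png",cv2.resize(d["img"][y:y+h,x:x+w,::-1],None,fx=k,fy=k,interpolation=2))
E
```

```text
t 5.97 pos [ 0.5483 -0.0719  0.0458] rot [3.1407 0.     1.3509] F [-0.6  0.4 -1.7] w 0.0292 j [-0.21  0.67  0.34  1.92 -0.37  0.61  0.15]
```

View pics/scene3c.png

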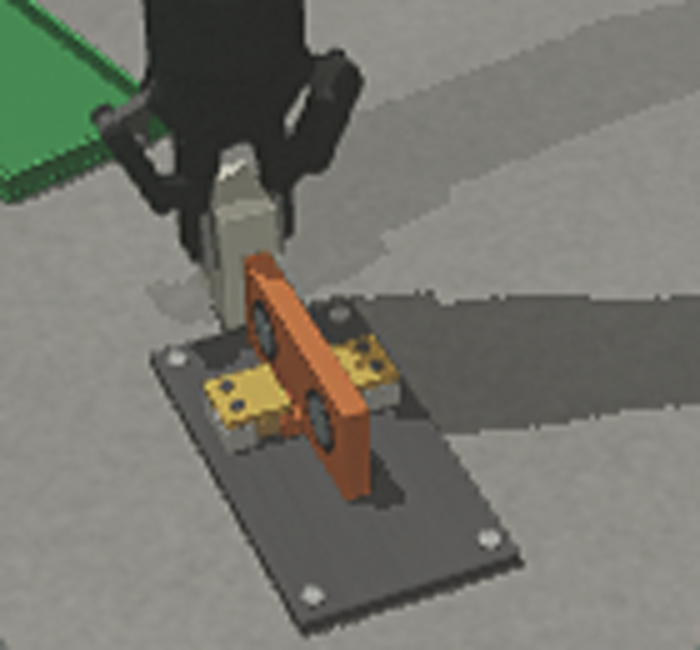

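View pics/wrist3.png

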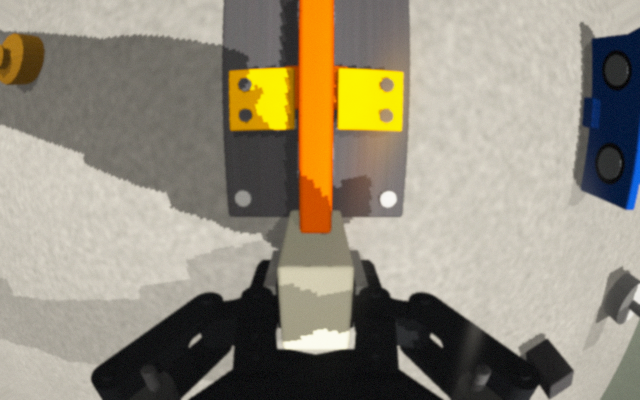

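Block and cassette are lined up: in the wrist view the orange end at (315,232) is right in front of the block face, with about a 4 mm gap. The block bottom clears the plate. I'll push.

Emit:
{"name": "drive_tool", "arguments": {
  "grip": [255,255,255,255,255,255,255,255,255,255],
  "translation": [
    [0.13,0.58,0],
    [0.13,0.58,0],
    [0.13,0.58,0],
    [0.13,0.58,0],
    [0.13,0.58,0],
    [0.13,0.58,0],
    [0.13,0.58,0],
    [0,0,0],
    [0,0,0],
    [0,0,0]
  ],
  "turn": [0,0,0,0,0,0,0,0,0,0]
}}

```text
time: 7.38
position: [0.5571, -0.0312, 0.0452]
ee_rot: [-3.141, -0.0, 1.351]
force: [0.5, -0.1, -1.3]
gripper_width: 0.0293
```

```bash
python3 ov.py 4; python3 - <<'E'
from h import *
for n,(x,y,w,h,k) in {"scene":(235,130,140,130,5)}.items():
    d=load(n+"4");cv2.imwrite(f"pics/{n}4c.png",cv2.resize(d["img"][y:y+h,x:x+w,::-1],None,fx=k,fy=k,interpolation=2))
E
```

```text
t 7.38 pos [ 0.5571 -0.0312  0.0452] rot [-3.1415 -0.      1.3508] F [ 0.5 -0.1 -1.3] w 0.0293 j [-0.28  0.68  0.34  1.91 -0.37  0.61  0.08]
```

View pics/scene4c.png

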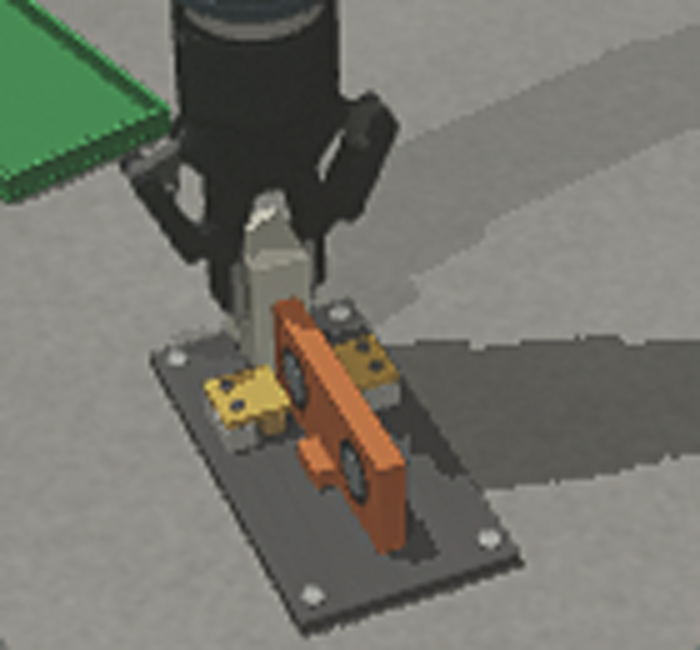

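View pics/wrist4.png

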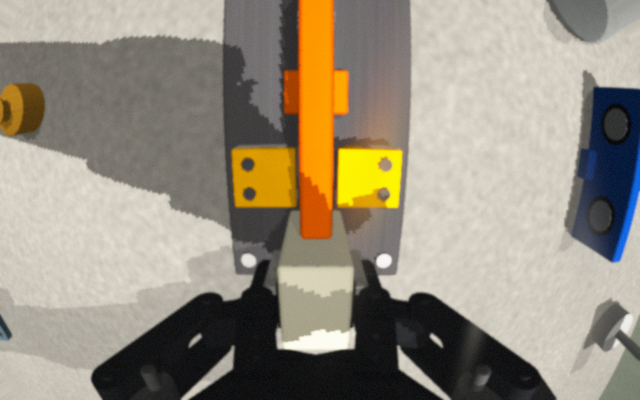

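```bash
cat > f2.py <<'E'
from fit import *
print("----")
d=load("scene4")
B=P([(375,470),(275,305),(300,297),(406,461)],235,130,5)
B0=P([(341,414),(246,260),(268,252),(369,408)],235,130,5)
a=fit(rect(-.007,.007,-.065,.065,.065),[(s,B0,i)],[.56,.01,-.2])
b=fit(rect(-.007,.007,-.065,.065,.065),[(s,B,i)],[.56,.04,-.2])
D=b-a;print("along",D[0]*.22+D[1]*.976,"lat",D[0]*.976-D[1]*.22)
E
python3 f2.py | sed -n '/----/,$p'
```

```text
----
[ 0.5693  0.019  -0.2349] deg -13.46 res [[0.1, 0.8], [-0.7, -0.8], [0.3, -0.6], [0.2, 0.4]]
[ 0.5776  0.0577 -0.2365] deg -13.55 res [[0.3, 0.4], [-0.4, -0.6], [0.1, -0.4], [-0.1, 0.5]]
along 0.03953635123680672 lat -0.0004739770934033948
```

Scene fit: the cassette moved about 39 mm and its foot is fully out of the lips. I'll retreat and return the block.

Emit:
{"name": "drive_tool", "arguments": {
  "grip": [255,255,255,255,255,255,255,255,255,255,255,255],
  "translation": [
    [-0.33,-1.46,0],
    [-0.33,-1.46,0],
    [0,0,4],
    [0,0,4],
    [0,0,4],
    [-0.88,6.01,0],
    [-0.88,6.01,0],
    [-0.88,6.01,0],
    [-0.88,6.01,0],
    [-0.88,6.01,0],
    [-0.88,6.01,0],
    [-0.87,6.0,0]
  ],
  "turn": [0,0,0,0,0,0.008,0.008,0.008,0.008,0.008,0.008,0.008]
}}

```text
time: 9.02
position: [0.4894, 0.3605, 0.1654]
ee_rot: [3.141, 0.0, 1.405]
force: [1.5, -0.3, -2.0]
gripper_width: 0.0288
```

Emit:
{"name": "drive_tool", "arguments": {
  "grip": [255,255,255],
  "translation": [
    [0,0,0],
    [0,0,0],
    [0,0,0]
  ],
  "turn": [0,0,0]
}}

```text
time: 9.4
position: [0.4901, 0.3576, 0.1653]
ee_rot: [3.141, 0.001, 1.403]
force: [0.2, 0.8, -0.9]
gripper_width: 0.0289
```

```bash
python3 ov.py 5; python3 - <<'E'
from h import *
d=load("scene5");cv2.imwrite("pics/scene5c.png",cv2.resize(d["img"][130:330,230:490,::-1],None,fx=3,fy=3,interpolation=2))
E
```

```text
t 9.4 pos [0.4901 0.3576 0.1653] rot [3.1412e+00 1.1000e-03 1.4033e+00] F [ 0.2  0.8 -0.9] w 0.0289 j [-0.97  0.56  0.37  1.73 -0.25  0.9  -0.67]
```

View pics/scene5c.png

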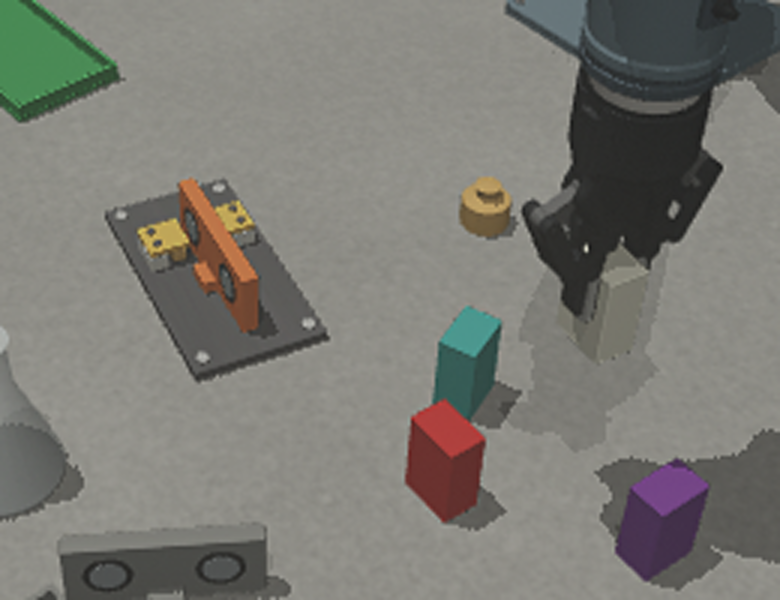

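View pics/wrist5.png

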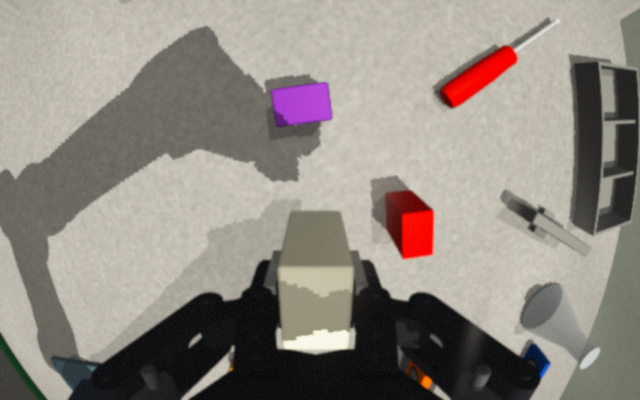

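Emit:
{"name": "drive_tool", "arguments": {
  "grip": [255,255,255,255,255,255,255,255,255,255],
  "translation": [
    [0,0,-3],
    [0,0,-3],
    [0,0,-3],
    [0,0,-2],
    [0,0,-1],
    [0,0,-0.5],
    [0,0,-0.5],
    [0,0,-0.3],
    [0,0,0],
    [0,0,0]
  ],
  "turn": [0,0,0,0,0,0,0,0,0,0]
}}

```text
time: 10.8
position: [0.4892, 0.3604, 0.0326]
ee_rot: [3.141, -0.0, 1.407]
force: [-0.4, -0.4, -1.5]
gripper_width: 0.0289
```

Emit:
{"name": "drive_tool", "arguments": {
  "grip": [255,255,255,255],
  "translation": [
    [0,0,-0.1],
    [0,0,-0.1],
    [0,0,0],
    [0,0,0]
  ],
  "turn": [0,0,0,0]
}}

```text
time: 11.3
position: [0.489, 0.3602, 0.0303]
ee_rot: [-3.142, 0.0, 1.407]
force: [0.1, 0.3, -1.2]
gripper_width: 0.0287
```

Emit:
{"name": "drive_tool", "arguments": {
  "grip": [255,255,255],
  "translation": [
    [0,0,-0.1],
    [0,0,0],
    [0,0,0]
  ],
  "turn": [0,0,0]
}}

```text
time: 11.68
position: [0.489, 0.3603, 0.0302]
ee_rot: [-3.141, -0.0, 1.407]
force: [-3.1, -0.7, 8.4]
gripper_width: 0.0289
```

On the bench (8 N upward). I'll release it and rise.

Emit:
{"name": "drive_tool", "arguments": {
  "grip": [90,90,90,90,90,90,90,90,90,90,90],
  "translation": [
    [0,0,0],
    [0,0,0],
    [0,0,0],
    [0,0,0],
    [0,0,2],
    [0,0,3],
    [0,0,4],
    [0,0,4],
    [0,0,0],
    [0,0,0],
    [0,0,0]
  ],
  "turn": [0,0,0,0,0,0,0,0,0,0,0],
  "force": 60
}}

```text
time: 13.05
position: [0.4883, 0.3598, 0.1585]
ee_rot: [-3.14, 0.001, 1.407]
force: [-0.7, 0.5, 0.2]
gripper_width: 0.0552
```

```bash
python3 ov.py 6; python3 - <<'E'
from h import *
d=load("scene6");cv2.imwrite("pics/scene6c.png",cv2.resize(d["img"][130:330,230:490,::-1],None,fx=3,fy=3,interpolation=2))
d=load("top6");cv2.imwrite("pics/top6c.png",cv2.resize(d["img"][140:220,265:375,::-1],None,fx=7,fy=7,interpolation=2))
E
```

```text
t 13.05 pos [0.4883 0.3598 0.1585] rot [-3.1404e+00  1.4000e-03  1.4069e+00] F [-0.7  0.5  0.2] w 0.0552 j [-0.97  0.57  0.37  1.73 -0.25  0.89 -0.66]
```

View pics/scene6c.png

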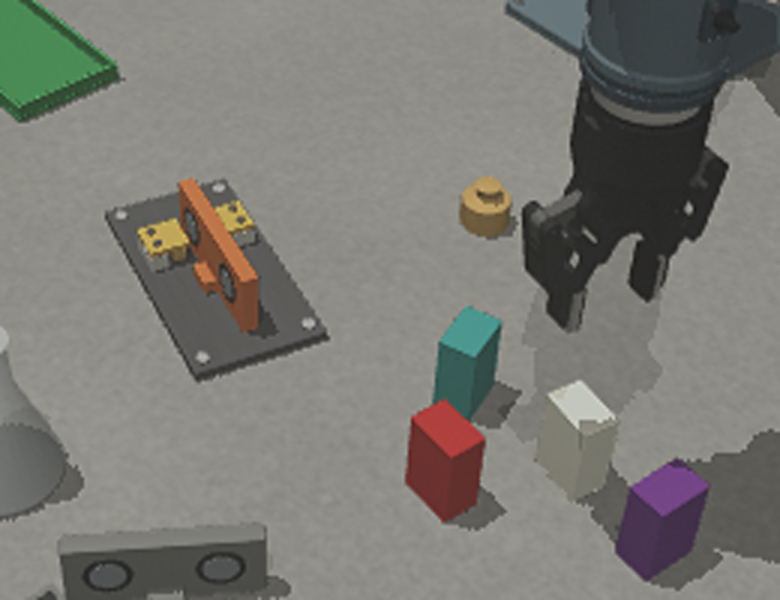

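View pics/top6c.png

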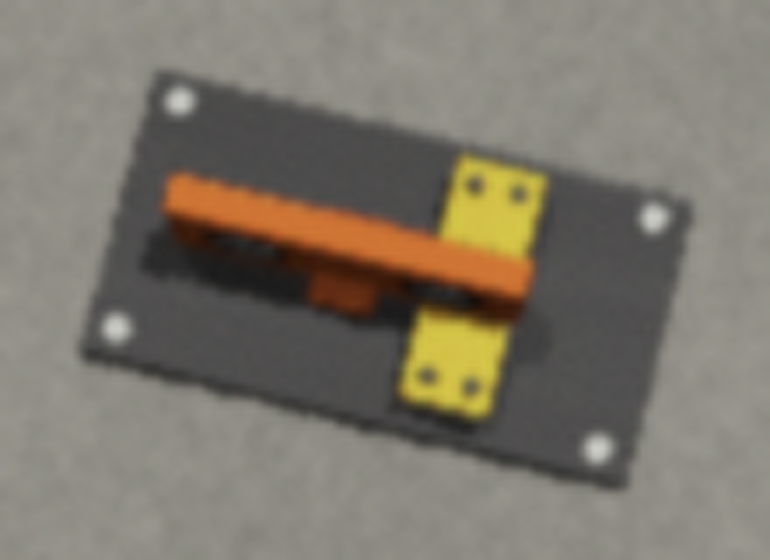

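```bash
cat > f3.py <<'E'
from fit import *
print("----")
A=P([(172,172),(535,260),(526,299),(163,209)],265,140,7)
B=P([(240,284),(178,186),(198,180),(258,276)],230,130,3)
for o in ([(t,A,i)],[(s,B,i)],[(t,A,i),(s,B,i)]): fit(rect(-.007,.007,-.065,.065,.065),o,[.57,.05,-.2])
E
python3 f3.py | sed -n '/----/,$p'
```

```text
----
[ 0.5766  0.0547 -0.2218] deg -12.71 res [[0.0, -0.1], [0.1, 0.0], [0.0, -0.0], [-0.2, 0.1]]
[ 0.5787  0.0594 -0.239 ] deg -13.69 res [[0.3, 0.3], [0.3, -1.1], [-0.9, -0.6], [0.1, 1.3]]
[ 0.5769  0.0559 -0.23  ] deg -13.18 res [[-0.4, -0.4], [-0.4, 0.1], [-0.5, 0.1], [-0.6, -0.3], [0.2, -1.0], [-0.1, -2.1], [-1.3, -1.6], [-0.0, -0.0]]
```

Emit:
{"name": "drive_tool", "arguments": {
  "grip": [90,90,90,90,90,90,90,90,90,90],
  "translation": [
    [1.26,-4.36,0],
    [1.26,-4.36,0],
    [1.26,-4.36,0],
    [1.26,-4.36,0],
    [1.26,-4.36,0],
    [1.26,-4.36,0],
    [1.26,-4.36,0],
    [0,0,-1.5],
    [0,0,-1.5],
    [0,0,0]
  ],
  "turn": [-0.008,-0.008,-0.008,-0.009,-0.009,-0.009,-0.009,0,0,0]
}}

```text
time: 14.45
position: [0.5756, 0.0567, 0.1274]
ee_rot: [-3.138, 0.001, 1.349]
force: [0.2, 0.6, 1.1]
gripper_width: 0.0552
```

```bash
python3 - <<'E'
from h import *
snap("7",("wrist","scene"))
d=load("wrist7");im=d["img"][:,:,::-1].copy()
for b,c in ((box(.5768,.055,-.2235,(-.007,-.065,.010),(.007,.065,.065)),(255,0,0)),(box(.5768,.055,-.2235,(-.017,-.012,.010),(.017,.012,.022)),(0,255,255))):
  for p in wproj(d,b): cv2.circle(im,tuple(int(round(v)) for v in p),2,c,-1)
cv2.imwrite("pics/w7o.png",im)
E
```

```text
t 14.45 pos [0.5756 0.0567 0.1274] rot [-3.1378e+00  7.0000e-04  1.3491e+00] F [0.2 0.6 1.1] w 0.0552 j [-0.47  0.58  0.39  1.83 -0.3   0.8  -0.14]
```

View pics/w7o.png

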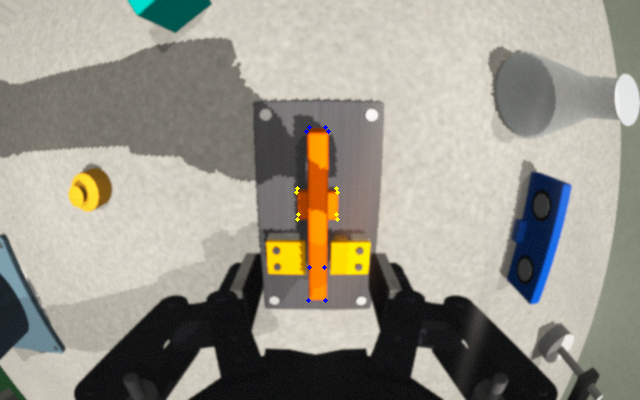

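The overlay agrees with plate and foot (foot corners at 297–337, 190–217). I'll descend and grip.

Emit:
{"name": "drive_tool", "arguments": {
  "grip": [90,90,90,90,90,90,90,255,255,255,255,255],
  "translation": [
    [0.05,-0.08,-2.5],
    [0,0,-2.5],
    [0,0,-2],
    [0,0,-1.5],
    [0,0,-1],
    [0,0,0],
    [0,0,0],
    [0,0,0],
    [0,0,0],
    [0,0,0],
    [0,0,0],
    [0,0,0]
  ],
  "turn": [0,0,0,0,0,0,0,0,0,0,0,0],
  "force": 50
}}

```text
time: 16.05
position: [0.578, 0.0543, 0.0347]
ee_rot: [3.141, -0.0, 1.347]
force: [-0.6, 0.1, 5.7]
gripper_width: 0.0133
```

```bash
python3 - <<'E'
from h import *
snap("8",("wrist","scene"))
d=load("scene8");cv2.imwrite("pics/scene8c.png",cv2.resize(d["img"][130:260,235:375,::-1],None,fx=4,fy=4,interpolation=2))
E
```

```text
t 16.05 pos [0.578  0.0543 0.0347] rot [ 3.1410e+00 -3.0000e-04  1.3468e+00] F [-0.6  0.1  5.7] w 0.0133 j [-0.41  0.72  0.32  1.85 -0.37  0.63 -0.08]
```

View pics/scene8c.png

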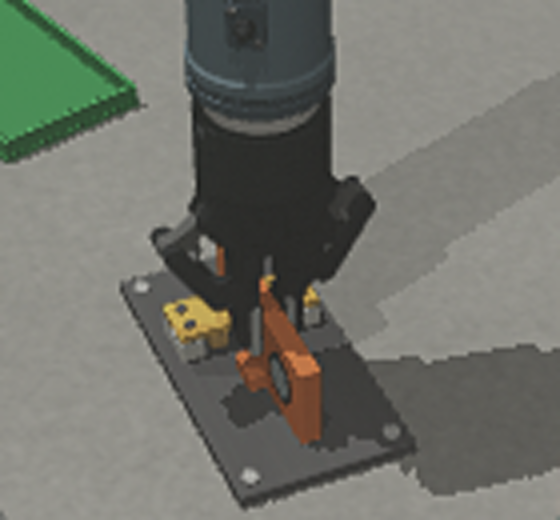

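View pics/wrist8.png

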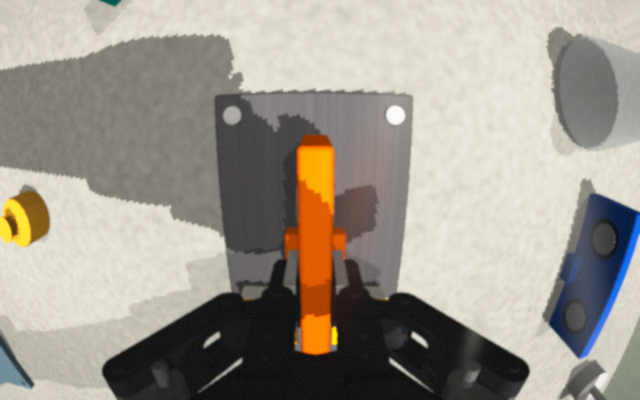

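Emit:
{"name": "drive_tool", "arguments": {
  "grip": [255,255,255,255,255,255],
  "translation": [
    [0,0,1],
    [0,0,2],
    [0,0,3],
    [0,0,3],
    [0,0,2],
    [0,0,0]
  ],
  "turn": [0,0,0,0,0,0]
}}

```text
time: 16.9
position: [0.5791, 0.0543, 0.1466]
ee_rot: [3.138, -0.002, 1.347]
force: [-0.2, -0.2, -2.6]
gripper_width: 0.0133
```

Emit:
{"name": "drive_tool", "arguments": {
  "grip": [255,255,255,255,255,255,255,255,255,255,255,255],
  "translation": [
    [-0.35,-3.88,0],
    [-0.35,-3.88,0],
    [-0.36,-3.88,0],
    [-0.36,-3.88,0],
    [-0.36,-3.88,0],
    [-0.36,-3.88,0],
    [-0.36,-3.88,0],
    [-0.35,-3.88,0],
    [-0.35,-3.88,0],
    [-0.35,-3.88,0],
    [0,0,0],
    [0,0,0]
  ],
  "turn": [0.026,0.026,0.026,0.026,0.026,0.026,0.026,0.026,0.026,0.027,0,0]
}}

```text
time: 18.4
position: [0.5419, -0.3327, 0.1434]
ee_rot: [-3.14, -0.002, 1.608]
force: [0.3, 0.4, -1.9]
gripper_width: 0.0132
```

```bash
python3 - <<'E'
from h import *
snap("9",("wrist","scene"))
d=load("wrist9");im=d["img"][:,:,::-1].copy()
for p in wproj(d,box(.5425,-.333,.037,(-.055,-.1,.0),(.055,.1,.018))): cv2.circle(im,tuple(int(round(v)) for v in p),3,(0,0,255),-1)
cv2.imwrite("pics/w9o.png",im)
d=load("scene9");cv2.imwrite("pics/scene9c.png",cv2.resize(d["img"][50:250,150:390,::-1],None,fx=3,fy=3,interpolation=2))
E
```

```text
t 18.4 pos [ 0.5419 -0.3327  0.1434] rot [-3.1405e+00 -1.5000e-03  1.6078e+00] F [ 0.3  0.4 -1.9] w 0.0132 j [ 0.23  0.64  0.36  1.66 -0.27  0.9   0.73]
```

View pics/w9o.png

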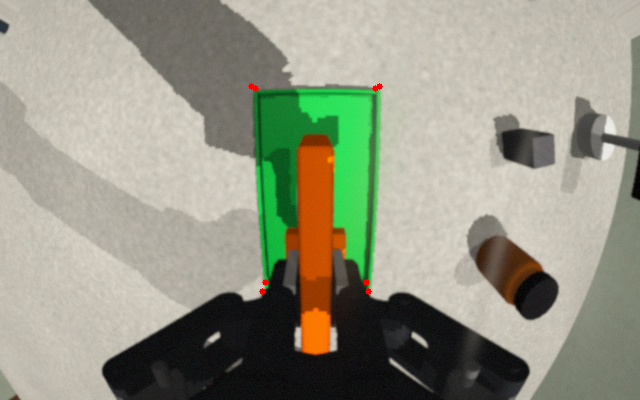

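View pics/scene9c.png

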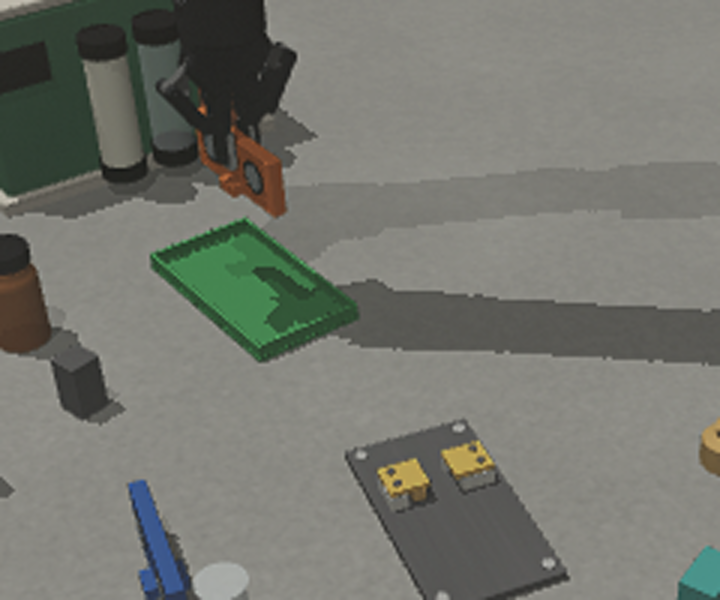

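Cassette held level, centred over the tray (overlay corners on the tray rim). Lowering it now.

Emit:
{"name": "drive_tool", "arguments": {
  "grip": [255,255,255,255,255,255,255,255,255,255],
  "translation": [
    [0,0,-2.5],
    [0,0,-2.5],
    [0,0,-2.5],
    [0,0,-1.5],
    [0,0,-1],
    [0,0,-0.5],
    [0,0,-0.4],
    [0,0,-0.2],
    [0,0,0],
    [0,0,0]
  ],
  "turn": [0,0,0,0,0,0,0,0,0,0]
}}

```text
time: 19.75
position: [0.5424, -0.3339, 0.0336]
ee_rot: [3.141, 0.0, 1.608]
force: [-0.3, 0.2, -1.3]
gripper_width: 0.0132
```

Emit:
{"name": "drive_tool", "arguments": {
  "grip": [255,255,255,255,255,255],
  "translation": [
    [0,0,-0.1],
    [0,0,-0.1],
    [0,0,-0.1],
    [0,0,-0.1],
    [0,0,0],
    [0,0,0]
  ],
  "turn": [0,0,0,0,0,0]
}}

```text
time: 20.5
position: [0.5423, -0.3338, 0.0293]
ee_rot: [3.142, 0.0, 1.608]
force: [-0.7, -0.5, -2.0]
gripper_width: 0.0134
```

Emit:
{"name": "drive_tool", "arguments": {
  "grip": [255,255,255,255],
  "translation": [
    [0,0,-0.05],
    [0,0,-0.05],
    [0,0,0],
    [0,0,0]
  ],
  "turn": [0,0,0,0]
}}

```text
time: 21.0
position: [0.5423, -0.3338, 0.0287]
ee_rot: [3.141, -0.0, 1.608]
force: [-1.6, 0.9, 5.4]
gripper_width: 0.0133
```

Contact with the tray floor. I'll open and withdraw.

Emit:
{"name": "drive_tool", "arguments": {
  "grip": [110,110,110,110,110,110,110,110,110,110,110],
  "translation": [
    [0,0,0],
    [0,0,0],
    [0,0,0],
    [0,0,0],
    [0,0,1],
    [0,0,3],
    [0,0,4],
    [0,0,4],
    [0,0,3],
    [0,0,0],
    [0,0,0]
  ],
  "turn": [0,0,0,0,0,0,0,0,0,0,0]
}}

```text
time: 22.38
position: [0.5419, -0.3334, 0.178]
ee_rot: [-3.141, -0.001, 1.608]
force: [0.1, 0.6, -0.8]
gripper_width: 0.0487
```

```bash
python3 - <<'E'
from h import *
snap("10",("wrist","scene"))
E
```

```text
t 22.38 pos [ 0.5419 -0.3334  0.178 ] rot [-3.1411e+00 -5.0000e-04  1.6079e+00] F [ 0.1  0.6 -0.8] w 0.0487 j [ 0.22  0.59  0.38  1.64 -0.25  0.96  0.72]
```

View pics/wrist10.png

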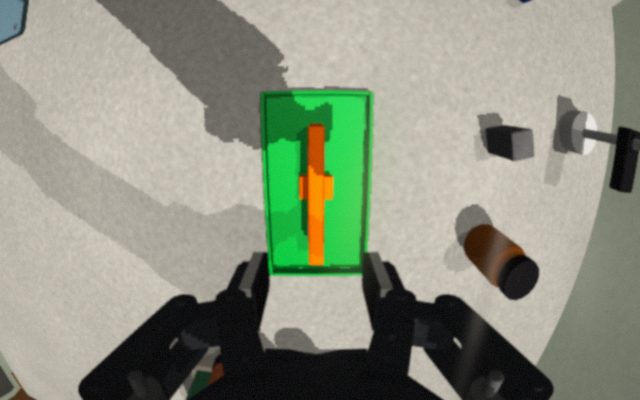

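View pics/scene10.png

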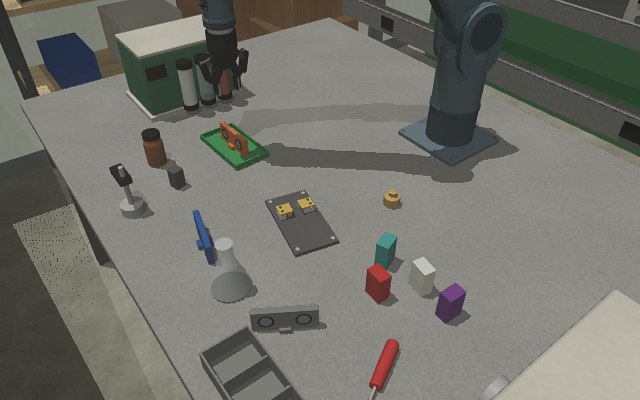

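The cassette stands upright in the tray (wrist 316,195; scene 235,140). The block stands on the bench (scene 423,276), the bystanders haven't moved, and the gripper is clear. I'll hand in.

```bash
python3 -c "
from rig import r
print(r.finish_job())"
```

```text
the job is handed in; nothing more can be done
None
```

The job is handed in after about 22 s of the 70 s allowed, with the orange cassette standing upright in the green tray.

- **Freeing the cassette:** I gripped the white block and pushed the cassette about 39 mm along the channel with it. The foot was fully clear of the lips.
- **Returning the block:** I set the white block back at its old place on the bench. The camera shows it standing upright there.
- **Placing the cassette:** I gripped the cassette at its middle, lifted it out and lowered it until it touched the tray floor (5.4 N), then let go.

In the last pictures the cassette is upright and centred in the tray. The other objects look unmoved and the gripper is clear of everything, about 18 cm above the bench. The wrist force readings at the end of each move stayed below 10 N; I did not see the values in between.

No check failed. The two fixed cameras disagreed by 2–5 mm on absolute positions, so I relied on the top view. The wrist overlays and the contacts agreed with it.

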